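Pack dried rusks from the feed chute into the vacuum keeper

ROBOT

A 7-joint arm with a two-finger parallel gripper is mounted at the origin on the work surface. World frame = base frame: x ahead of the robot, y to its left, z up, the work surface at z = 0. Lengths are in mm, angles in rad, forces in N, time in s.
With the tool pointing down it reaches from about 400 to 875 mm from the base axis. Payload 6.5 kg.
Tool frame: the origin (TCP) lies at the centre of the arm's flange, where the gripper is bolted on; the fingertips stand 173 mm ahead of it and the grasp point (between the pads) lies 155 mm ahead of it; z points along the fingers, y is the direction in which the jaws open and shut (so a half turn about z gives the same grasp; the last joint's range is limited). The gripper opens to 85 mm and grips with 20 to 120 N. Pads are 22 mm wide; open, the fingers measure 114 mm over their backs; the gripper's body (76 mm by 85 mm) begins 54 mm behind the grasp point. The pads swing forward as they close: fully open they stand 13 mm farther back than shut.
Start: joints at [1.271, 0.536, -0.004, 1.538, 0.003, 1.067, -0.071], TCP at [150.59, -632.307, 404.69] pointing down, gripper open.
Joint ranges: [-2.7, 2.7], [-0.37, 2.16], [-1.27, 1.26], [0.24, 2.4], [-1.31, 4.45], [0.19, 1.91], [-2.76, 2.76]. Speed limits (rad/s): [2.39, 2.39, 3.14, 3.14, 3.14, 3.14, 3.14].

INTERFACE

Orientations are given as [roll, pitch, yaw] about the fixed x, y, z axes, in that order (R = Rz(yaw) Ry(pitch) Rx(roll)).
In Python, from bench import bot, viewer, close_job gives the robot as it stands. Calls block until the motion is done:
- bot.move_to(position, orientation): joint-space move of the TCP to a pose.
- bot.move_l(position, orientation=None, feed=150, stop_force=None): straight line of the TCP; orientation=None keeps the orientation; feed is the mean speed in mm/s. With stop_force (N) it stops when the force on the tool has changed by that much, and returns True; else False.
- bot.movej(angles): joint-space move.
- bot.grip(opening, effort=None): finger opening in mm; effort is the grip in N (None keeps the last); returns when the fingers have stopped.
- bot.wait(seconds).
- bot.ik(position, orientation): joint angles nearest the present ones, or None.
- bot.get_state(): the state.
- viewer.grab_frame(name): name is "scene" or "top" or "wrist"; returns the picture (400x640x3 uint8, red, green, blue); there is no depth.
- viewer.camera_params(name): a dict with "camera_matrix" (3x3 intrinsics, pixels), "distortion" ([k1, k2, p1, p2, k3] as OpenCV has them; the pictures are not rectified), "T" (4x4, takes a point from camera to world coordinates); the wrist camera has in their place "T_tool_cam" (4x4, takes a point from camera to tool coordinates, whose origin is the TCP and whose axes are the flange's). Camera axes: x right, y down, z forward; pixel columns grow to the right and rows downward; lengths in mm; the calibration is good to about 2 mm. A picture is of the moment at which its call begins: read the wrist's pose just before it. camera_params takes no time and is no camera call.
A pose or a line that the arm cannot do raises bot.PlanningError and nothing moves.
- close_job(): hands the job in, once; it reports no verdict.
The state is a dict: "time": time; "joint_pos": joint angles; "joint_velocities": joint speeds; "effort": joint torques, N m; "tcp_pos": TCP position; "tool_rot": TCP orientation; "wrist_force": force on the tool from outside, world axes, zero at the start; "wrist_torque": the same for the moment, N m; "gripper_width": finger opening in mm.
Only numpy, scipy, OpenCV 4.12 (cv2) and the standard library are available. Lean on these libraries where they do the work, as an engineer would, in place of code of your own. Each camera call takes 0.05 s, during which the arm holds its last target. There are 200 camera calls.

TASK

Draw the dried rusks one after another from the foot of the leaning feed chute and lay them all flat in the open vacuum box, no more than two high, and put every white moisture-absorber puck on the bench in with them. Then shut the clear lid fully and pump the hand lever through three full strokes, right down and right back up each time.

Things in the scene. Friction and masses are not known exactly. Their poses are not given: they have to be found in the camera images.
- rusk1_center (a point): centre of a hard dried rusk, a brown square slab 56 x 56 x 20 mm (z is its thickness, x and y run along its sides), 50 g. Three or four are present (an absent one has no pose). At the start they lie flat, one on another, in the chute
- rusk2_center (a point): centre of a hard dried rusk, a brown square slab 56 x 56 x 20 mm (z is its thickness, x and y run along its sides), 50 g. Three or four are present (an absent one has no pose). At the start they lie flat, one on another, in the chute
- rusk3_center (a point): centre of a hard dried rusk, a brown square slab 56 x 56 x 20 mm (z is its thickness, x and y run along its sides), 50 g. Three or four are present (an absent one has no pose). At the start they lie flat, one on another, in the chute
- rusk4_center (a point): centre of a hard dried rusk, a brown square slab 56 x 56 x 20 mm (z is its thickness, x and y run along its sides), 50 g. Three or four are present (an absent one has no pose). At the start they lie flat, one on another, in the chute
- absorber1_center (a point): centre of a moisture absorber, a white plastic puck 44 mm across and 20 mm high, 40 g, loose on the table (its axis is z). One or two are present (an absent one has no pose)
- absorber2_center (a point): centre of a moisture absorber, a white plastic puck 44 mm across and 20 mm high, 40 g, loose on the table (its axis is z). One or two are present (an absent one has no pose)
- chute: fixed polished-steel feed chute holding a leaning column of rusks. Origin on the table below the centre of the bottom rusk's place; x points away from the mouth (rusks are drawn out along -x), z up. Each higher rusk sits 18 mm farther along +x than the one below. Draw the bottom one 65 mm or more and the rest slide down into its place
- chute_apron (a point): middle of the chute's smooth level floor in front of the column, where a drawn rusk can rest: chute frame x = -73, z = 24 mm. The floor is 60 mm wide and runs from x = -113 to +37 mm, 24 mm above the table
- chute_lip (a point): chute frame x = -28, z = 24 mm: foot of the bottom rusk's front face. The front 18 mm of that rusk (x = -28 to -10 mm) sticks out and its two sides (y = +-28) can be pinched there from above. Side cheeks (outer faces y = +-35 mm) begin at x = 5 mm there and slant back with the column
- chute_strip (a point): lower end of the 20 mm wide front strip on the chute's middle line that holds back the upper rusks: it leans back from x = -34, z = 50 mm to x = -2, z = 82 mm (chute frame). The chute's back plate leans likewise behind the column; a cap at z = 116 mm, x = 53 to 103 mm, closes the top
- keeper: fixed open steel vacuum box. Origin at the centre of its underside, z up; x towards the lid's hinge, y towards the pump. Inside 140 mm (x) by 196 mm (y), floor 6 mm and rim 52 mm above the table, walls 5 mm; it takes rusks two high. Lid hinge: line along y at x = 75 mm, z = 53 mm
- pump_pivot (a point): pivot of the hand lever (its axis is the keeper's y): keeper frame x = 30, y = 155, z = 100 mm, above the grey pump housing, which is 68 mm high and spans x = -15 to 75, y = 105 to 180 mm
- lid (a joint): angle of the keeper's clear lid (150 x 206 mm, 9 mm thick, hinged on the keeper's +x rim): 0 is fully shut (then its outer face is 62 mm above the table), 1.57 upright, 1.9 leaning fully back. A stiff hinge: it stays where it is left; about 4 N at its free edge moves it; push it from behind and then down
- lid_edge (a point): middle of the lid's free edge, 150 mm from its hinge
- pump (a joint): angle of the pump's hand lever: 0 is up at rest, 0.6 rad is the lower stop. A spring brings it back up; 2 to 6 N at the pad push it down
- pump_pad (a point): centre of the top of the black pressing pad (50 x 34 mm, 14 mm thick) at the end of the lever, 140 mm from the pivot. The lever points to the keeper's -x, 0.35 rad above level at rest and 0.25 rad below level at the lower stop; the pad top then moves from 155 to 72 mm above the table
- spice_jar: glass jar with a blue cap, not part of the job: leave it standing (origin under its centre)
- steel_mug: steel cup, not part of the job: leave it standing (origin under its centre)
- bowl: steel bowl, not part of the job: leave it standing (origin under its centre)
There are look-alikes about, which are no part of the job. Leave any purple or yellow look-alike of the part that bears absorber2_center alone.

How it is judged (in metres and radians):
On the way, in this order (a step that is already met when the one before it is completed fails the run):
1. all rusks lie flat in the keeper and the absorbers are in it (x of rusk1_center in the frame of keeper between -0.06 and 0.06 m and y of rusk1_center in the frame of keeper between -0.085 and 0.085 m and z of rusk1_center in the frame of keeper between 0.005 and 0.042 m and angle between the z axis of each of rusk1_center, rusk2_center, rusk3_center, rusk4_center and the z axis of keeper, either way round below 0.2 rad and x of rusk2_center in the frame of keeper between -0.06 and 0.06 m and y of rusk2_center in the frame of keeper between -0.085 and 0.085 m and z of rusk2_center in the frame of keeper between 0.005 and 0.042 m and x of rusk3_center in the frame of keeper between -0.06 and 0.06 m and y of rusk3_center in the frame of keeper between -0.085 and 0.085 m and z of rusk3_center in the frame of keeper between 0.005 and 0.042 m and x of rusk4_center in the frame of keeper between -0.06 and 0.06 m and y of rusk4_center in the frame of keeper between -0.085 and 0.085 m and z of rusk4_center in the frame of keeper between 0.005 and 0.042 m and x of absorber1_center in the frame of keeper between -0.06 and 0.06 m and y of absorber1_center in the frame of keeper between -0.085 and 0.085 m and z of absorber1_center in the frame of keeper between 0.005 and 0.044 m and x of absorber2_center in the frame of keeper between -0.06 and 0.06 m and y of absorber2_center in the frame of keeper between -0.085 and 0.085 m and z of absorber2_center in the frame of keeper between 0.005 and 0.044 m and value of joint lid above 0.5 rad), for 0.2 s.
2. the lid is fully shut (value of joint lid below 0.05 rad), for 0.2 s.
3. first stroke: lever pressed right down with the lid shut (value of joint pump above 0.5 rad and value of joint lid below 0.05 rad), for 0.05 s.
4. first stroke: lever right back up (value of joint pump below 0.08 rad), for 0.05 s.
5. second stroke: lever pressed right down with the lid shut (all of step 3), for 0.05 s.
6. second stroke: lever right back up (value of joint pump below 0.08 rad), for 0.05 s.
7. third stroke: lever pressed right down with the lid shut (all of step 5), for 0.05 s.
8. third stroke: lever right back up (value of joint pump below 0.08 rad), for 0.05 s.
At the end, for the whole second after the job is handed in: Every rusk lies flat (within 0.2 rad) in the box, centre at most 42 mm above its underside; the absorbers are in it; lid below 0.05 rad; lever back below 0.08 rad after three strokes beyond 0.50 rad with the lid shut; all at rest (x of rusk1_center in the frame of keeper between -0.06 and 0.06 m and y of rusk1_center in the frame of keeper between -0.085 and 0.085 m and z of rusk1_center in the frame of keeper between 0.005 and 0.042 m and angle between the z axis of each of rusk1_center, rusk2_center, rusk3_center, rusk4_center and the z axis of keeper, either way round below 0.2 rad and x of rusk2_center in the frame of keeper between -0.06 and 0.06 m and y of rusk2_center in the frame of keeper between -0.085 and 0.085 m and z of rusk2_center in the frame of keeper between 0.005 and 0.042 m and x of rusk3_center in the frame of keeper between -0.06 and 0.06 m and y of rusk3_center in the frame of keeper between -0.085 and 0.085 m and z of rusk3_center in the frame of keeper between 0.005 and 0.042 m and x of rusk4_center in the frame of keeper between -0.06 and 0.06 m and y of rusk4_center in the frame of keeper between -0.085 and 0.085 m and z of rusk4_center in the frame of keeper between 0.005 and 0.042 m and x of absorber1_center in the frame of keeper between -0.06 and 0.06 m and y of absorber1_center in the frame of keeper between -0.085 and 0.085 m and z of absorber1_center in the frame of keeper between 0.005 and 0.044 m and x of absorber2_center in the frame of keeper between -0.06 and 0.06 m and y of absorber2_center in the frame of keeper between -0.085 and 0.085 m and z of absorber2_center in the frame of keeper between 0.005 and 0.044 m and value of joint lid below 0.05 rad and value of joint pump below 0.08 rad and velocity of joint pump below 0.1 rad/s and linear speed of each of rusk1, rusk2, rusk3, rusk4, absorber1, absorber2 below 0.02 m/s); the robot touches nothing.
It fails at once if a bystander (jar, cup, bowl) is tipped over (angle between any of spice_jar, steel_mug, bowl's own z axis and vertical above 0.7 rad).
Of rusk4, absorber2 only 1 to 2 are there at a start; the rules pass over those that are not, and their reading is None.
At some moment in a run one of absorber1, absorber2 may be knocked a few centimetres aside while the robot is not near it.
Once in a run the grip may slacken for a moment while it holds something.
It also fails if it takes over 210 s, if anything falls off the work surface, if the arm or the gripper's body presses on something with over 40 N, if the wrist force passes 120 N, or if a joint passes its speed limit or range.

## Working session

There is one attempt and no reset: what is moved stays moved. The work goes in short steps, each a Python script; the robot and the scene stay as the last script left them, time stands still between calls to the robot, and variables do not carry over. Pictures are saved under pics/ and viewed, about 12 in all and at most 16, crops included, and the job is handed in when it is done.

```bash
ls; mkdir -p pics; python3 - <<'E'
from bench import bot, viewer
import cv2, numpy as np
np.set_printoptions(precision=4,suppress=True)
for n in ("scene","top"):
    im=viewer.grab_frame(n); cv2.imwrite(f"pics/{n}0.png",cv2.cvtColor(im,cv2.COLOR_RGB2BGR))
    p=viewer.camera_params(n); print(n,p)
print(viewer.camera_params("wrist"))
print(bot.get_state())
E
```

```text
pics
scene {'camera_matrix': array([[454.7929,   0.    , 313.7645],
       [  0.    , 454.7929, 203.4496],
       [  0.    ,   0.    ,   1.    ]]), 'distortion': array([-0.0584,  0.    ,  0.    ,  0.    ,  0.    ]), 'T': array([[  -0.7217,    0.4129,   -0.5556, 1255.149 ],
       [   0.6918,    0.4023,   -0.5996,  807.6756],
       [  -0.0241,   -0.8171,   -0.576 ,  805.1784],
       [   0.    ,    0.    ,    0.    ,    1.    ]])}
top {'camera_matrix': array([[362.9704,   0.    , 312.6637],
       [  0.    , 362.9704, 200.5676],
       [  0.    ,   0.    ,   1.    ]]), 'distortion': array([-0.0047,  0.    ,  0.    ,  0.    ,  0.    ]), 'T': array([[ -0.0077,  -0.9958,   0.0913, 528.7539],
       [ -0.9997,   0.0054,  -0.0246, 109.5602],
       [  0.024 ,  -0.0914,  -0.9955, 942.3888],
       [  0.    ,   0.    ,   0.    ,   1.    ]])}
{'camera_matrix': array([[304.3817,   0.    , 320.9769],
       [  0.    , 304.3817, 198.6244],
       [  0.    ,   0.    ,   1.    ]]), 'distortion': array([-0.0419,  0.    ,  0.    ,  0.    ,  0.    ]), 'T_tool_cam': array([[ 0.0017, -0.945 , -0.327 , 85.1747],
       [ 1.    ,  0.0013,  0.0015,  1.1098],
       [-0.0009, -0.327 ,  0.945 , 30.2122],
       [ 0.    ,  0.    ,  0.    ,  1.    ]])}
{'time': 0.1, 'joint_pos': array([ 1.2708,  0.5371, -0.0044,  1.5388,  0.0026,  1.0673, -0.0712]), 'joint_velocities': array([ 0.0001, -0.0021, -0.0009, -0.0054, -0.0013,  0.0003, -0.0007]), 'effort': array([  0.0033, -58.4566,   1.0522, -25.9777,   0.0127,   0.0045,
         0.    ]), 'tcp_pos': array([ 150.5334, -632.0292,  403.8865]), 'tool_rot': array([-3.14  ,  0.0001,  0.2339]), 'wrist_force': array([-0.6096,  0.4871, -0.2821]), 'wrist_torque': array([ 0.0392, -0.0263,  0.0139]), 'gripper_width': 85.18891244967415}
```

View pics/top0.png

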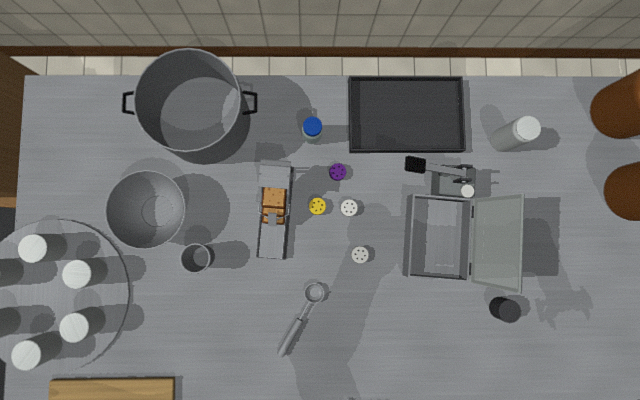

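View pics/scene0.png

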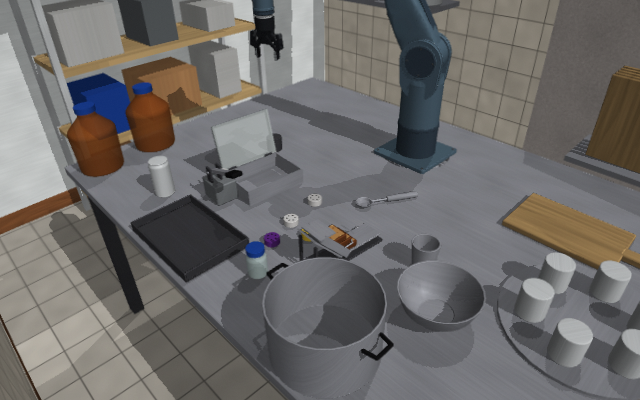

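```bash
cat > h.py <<'E'
import numpy as np, cv2
from bench import bot, viewer, close_job
from scipy.spatial.transform import Rotation as Ro
np.set_printoptions(precision=2,suppress=True)
PI=np.pi
def cam(name,pose=None):
    p=viewer.camera_params(name)
    if name!="wrist": return p["camera_matrix"],p["distortion"],p["T"]
    pos,rpy=pose; T=np.eye(4); T[:3,:3]=Ro.from_euler("xyz",rpy).as_matrix(); T[:3,3]=pos
    return p["camera_matrix"],p["distortion"],T@p["T_tool_cam"]
def unproj(c,uv,z):
    K,d,T=c
    n=cv2.undistortPoints(np.array(uv,float).reshape(-1,1,2),K,d).reshape(-1,2)
    r=np.c_[n,np.ones(len(n))]@T[:3,:3].T
    return T[:3,3]+r*((np.asarray(z,float)-T[2,3])/r[:,2])[:,None]
def proj(c,P):
    K,d,T=c; Ti=np.linalg.inv(T)
    return cv2.projectPoints(np.array(P,float).reshape(-1,3),cv2.Rodrigues(Ti[:3,:3])[0],Ti[:3,3],K,d)[0].reshape(-1,2)
def shot(name,f):
    s=bot.get_state(); im=cv2.cvtColor(viewer.grab_frame(name),cv2.COLOR_RGB2BGR)
    cv2.imwrite("pics/"+f,im); return im,cam(name,(s["tcp_pos"],s["tool_rot"]))
def down(yaw): return [PI,0,yaw]
E
python3 - <<'E'
from h import *
import pickle
c=cam("top")
names="rusk chuteEndNear chuteEndFar puck1 puck2 yellow purple boxctr pad jar mug bowl".split()
uv=[(273,200),(272,258),(275,163),(349,207),(360,254),(317,206),(337,172),(440,237),(415,163),(312,127),(197,257),(148,210)]
z=[84,24,116,20,20,20,20,6,155,90,0,0]
for n,p in zip(names,unproj(c,uv,z)): print(n,p)
for y in (0,PI):
    print([bot.ik(p,down(y)) is not None for p in ([560,190,420],[520,-240,420],[600,190,198],[480,-240,200],[520,-240,190],[600,-240,190])])
y=0
bot.move_to([600,180,430],down(y)); im,c1=shot("wrist","w_ch.png")
bot.move_to([520,-240,450],down(y)); im,c2=shot("wrist","w_kp.png")
pickle.dump((c1,c2),open("c.pkl","wb")); print(c1[2],c2[2],bot.get_state()["joint_pos"],bot.get_state()["time"])
E
```

```text
rusk [609.31 182.34  84.  ]
chuteEndNear [469.38 189.6   24.  ]
chuteEndFar [691.88 175.23 116.  ]
puck1 [596.3   -5.99  20.  ]
puck2 [477.07 -31.86  20.  ]
yellow [599.34  75.79  20.  ]
purple [686.85  23.48  20.  ]
boxctr [ 518.  -242.9    6. ]
pad [ 683.3  -137.41  155.  ]
jar [784.5   88.71  90.  ]
mug [472.06 382.78   0.  ]
bowl [593.06 510.76   0.  ]
[True, True, True, True, True, True]
[True, True, True, True, True, True]
[[  0.    -0.95  -0.33 685.73]
 [ -1.     0.    -0.   178.08]
 [  0.     0.33  -0.95 399.68]
 [  0.     0.     0.     1.  ]] [[   0.     -0.95   -0.33  606.08]
 [  -1.     -0.     -0.   -239.14]
 [   0.      0.33   -0.95  419.98]
 [   0.      0.      0.      1.  ]] [ 0.88  0.45 -0.71  1.67  0.32  1.14 -1.48] 5.0167
```

```bash
python3 - <<'E'
import cv2,numpy as np
a=cv2.imread("pics/w_ch.png"); b=cv2.imread("pics/w_kp.png")
# side by side central crops
cv2.imwrite("pics/v1.png",cv2.resize(a,(800,500),interpolation=cv2.INTER_CUBIC))
cv2.imwrite("pics/v2.png",cv2.resize(b,(800,500),interpolation=cv2.INTER_CUBIC))
E
```

```text
(no output)
```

View pics/v1.png

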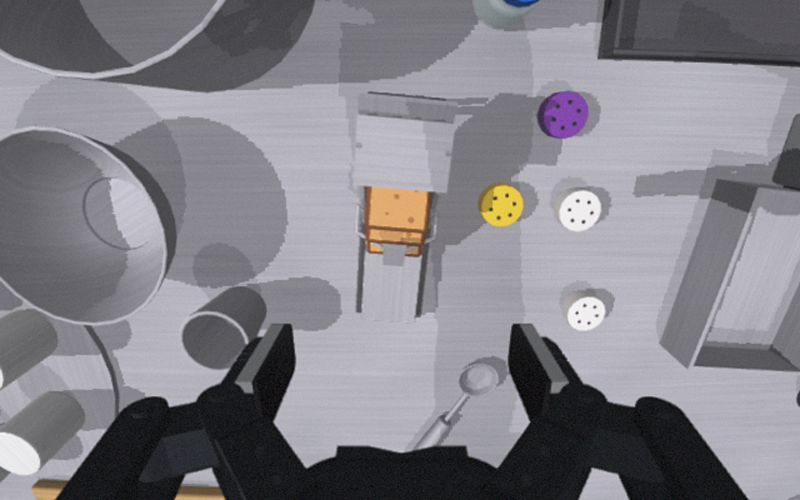

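View pics/v2.png

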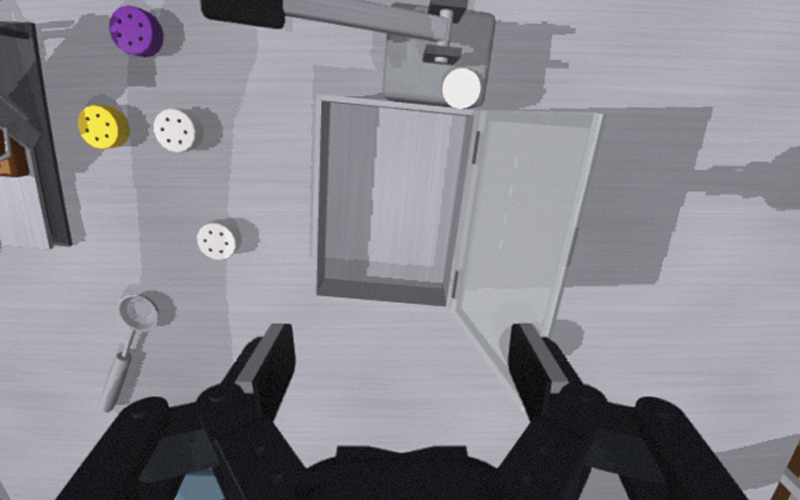

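```bash
python3 - <<'E'
import cv2,numpy as np
a=cv2.imread("pics/w_ch.png"); b=cv2.imread("pics/w_kp.png")
A=cv2.resize(a[70:265,275:380],None,fx=3,fy=3,interpolation=cv2.INTER_CUBIC)
B=cv2.resize(b[60:260,245:485],None,fx=2,fy=2,interpolation=cv2.INTER_CUBIC)
C=np.zeros((600,800,3),np.uint8); C[:585,:315]=A; C[:400,320:800]=B
# pucks from chute image, check crop
P=cv2.resize(a[150:270,380:500],None,fx=1.6,fy=1.6); C[405:405+192,320:512]=P
cv2.imwrite("pics/v3.png",C)
E
```

```text
(no output)
```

View pics/v3.png

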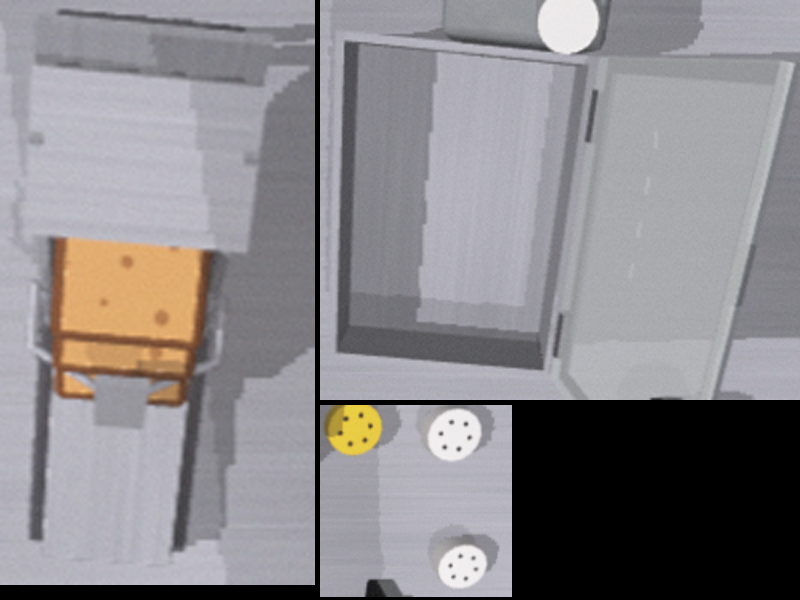

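```bash
cat > fit.py <<'E'
from h import *
import pickle
from scipy.optimize import least_squares
c1,c2=pickle.load(open("c.pkl","rb"))
def W(p,P):
    P=np.array(P,float); c,s=np.cos(p[2]),np.sin(p[2])
    return np.c_[p[0]+c*P[:,0]-s*P[:,1],p[1]+s*P[:,0]+c*P[:,1],P[:,2]]
if __name__=="__main__":
    P=[(-113,30,24),(-113,-30,24),(-28,28,44),(-28,-28,44),(-10,28,64),(-10,-28,64),(8,28,84),(8,-28,84),(-34,10,50),(-34,-10,50)]
    uv=np.array([(44,553),(170,565),(57,395),(185,402),(57,370),(188,378),(60,335),(195,343),(95,428),(145,430)],float)/3+[275,70]
    f=lambda p:(proj(c1,W(p,P))-uv).ravel()
    r=least_squares(f,[585,180,0],x_scale=[10,10,.1]); print("chute",r.x,"\n",r.fun.reshape(-1,2))
    ch=r.x
    print("4th edge crop px",(proj(c1,W(ch,[(26,28,104),(26,-28,104)]))-[275,70])*3)
    K=[(-75,103,52),(-75,-103,52),(75,-103,52),(72,103,52)]
    uk=np.array([(345-320,37),(337-320,353),(546-320,371),(586-320,64)],float)/2+[245,60]
    f=lambda p:(proj(c2,W(p,K))-uk).ravel()
    r=least_squares(f,[520,-240,-PI/2],x_scale=[10,10,.1]); print("keeper",r.x,"\n",r.fun.reshape(-1,2)); kp=r.x
    for th in (1.3,1.57,1.9):
        x=75+150*np.cos(PI-th) if 0 else 75-150*np.cos(th); z=53+150*np.sin(th)
        print(th,((proj(c2,W(kp,[(x,103,z),(x,-103,z)]))-[245,60])*2+[320,0]).ravel())
    pk=np.array([(580,211),(586,313)])/1.25
    print("pucks",unproj(c1,pk,20))
    print("pucks2",unproj(c2,np.array([(174,130),(216,240)])/1.25,20))
    np.savez("poses.npz",ch=ch,kp=kp)
E
python3 fit.py
```

```text
chute [584.   182.31  -0.08] 
 [[-0.05 -0.15]
 [ 0.73 -1.13]
 [-1.18  0.33]
 [ 1.06  1.37]
 [-1.88 -0.08]
 [ 2.49  0.9 ]
 [-3.69  1.52]
 [ 2.96  2.82]
 [ 0.1  -3.35]
 [-0.37 -2.81]]
4th edge crop px [[ 46.14 304.45]
 [213.62 317.48]]
keeper [ 515.63 -228.54   -1.66] 
 [[-3.53 -2.  ]
 [-3.54  3.41]
 [ 2.48  3.96]
 [ 4.49 -2.48]]
1.3 [569.66  41.69 502.4  526.16]
1.57 [688.94  54.04 591.55 541.18]
1.9 [813.94  70.24 691.19 535.41]
pucks [[595.13  -6.98  20.  ]
 [476.6  -32.56  20.  ]]
pucks2 [[595.05  -6.96  20.  ]
 [476.99 -33.27  20.  ]]
```

```bash
python3 - <<'E'
from fit import *
a=cv2.imread("pics/w_ch.png").astype(int)
m=(a[:,:,2]-a[:,:,0]>40)
m[:, :285]=0; m[:,355:]=0
for v in range(146,210,2):
    x=np.where(m[v])[0]
    if len(x): print(v,x.min(),x.max()+1,len(x), "brown" if np.median(a[v,x,2])<170 else "")
K=[(-70,98,52),(-70,-98,52),(70,-98,52),(70,98,52)]
uk=np.array([(347-320,45),(338-320,352),(545-320,370),(584-320,66)],float)/2+[245,60]
f=lambda p:(proj(c2,W(p,K))-uk).ravel()
r=least_squares(f,[520,-240,-PI/2],x_scale=[10,10,.1]); print("keeper",r.x,"\n",r.fun.reshape(-1,2)); kp=r.x
E
```

```text
150 293 315 22 
152 293 338 45 
154 293 345 52 
156 293 345 52 
158 293 344 51 
160 293 344 51 
162 293 344 51 
164 293 344 51 
166 293 344 51 
168 293 344 51 
170 292 343 51 
172 292 343 51 
174 292 343 51 
176 292 343 51 
178 292 343 51 
180 292 342 50 
182 293 342 49 brown
184 293 342 49 brown
186 293 340 47 
188 293 340 47 
190 293 340 47 
192 293 339 46 brown
194 294 339 37 brown
196 293 337 15 brown
198 293 337 16 
200 294 337 22 
202 296 337 23 brown
204 327 335 6 brown
keeper [ 515.98 -227.82   -1.65] 
 [[-1.68 -0.77]
 [-0.19  1.12]
 [-0.    0.31]
 [ 1.85 -0.06]]
```

```bash
python3 - <<'E'
from fit import *
P=[(-113,30,24),(-113,-30,24),(-28,28,44),(-28,-28,44),(-10,28,64),(-10,-28,64),(8,28,84),(8,-28,84)]
uv=np.array([(289.7,254.3),(331.7,258.3),(293.7,201.5),(337.3,205),(293,193.2),(340,196),(292.3,182.5),(343,185.5)])
f=lambda p:(proj(c1,W(p,P))-uv).ravel()
r=least_squares(f,[585,180,0],x_scale=[10,10,.1]); print("chute",r.x,"\n",r.fun.reshape(-1,2))
kp=np.array([515.98,-227.82,-1.65])
K=[(-70,98,52),(-70,-98,52),(70,-98,52),(70,98,52)]
uk=np.array([(347-320,45),(338-320,352),(545-320,370),(584-320,66)],float)/2+[245,60]
kp=least_squares(lambda p:(proj(c2,W(p,K))-uk).ravel(),kp,x_scale=[10,10,.1]).x
np.savez("poses.npz",ch=r.x,kp=kp)
ct=cam("top")
for th in (1.57,1.75,1.9):
    x=75-150*np.cos(th); z=53+150*np.sin(th)
    print(th,((proj(c2,W(kp,[(x,103,z),(x,-103,z)])))*1.25).ravel(), proj(ct,W(kp,[(x,103,z),(x,-103,z)])).ravel())
print("pad top centre",W(kp,[(30-140*np.cos(.35)-0,155,155)]),proj(c2,W(kp,[(30-131.5,155,155)]))*1.25,proj(ct,W(kp,[(-101.5,155,155)])))
print("top: rim",proj(ct,W(kp,K)).round(),"chute",proj(ct,W(r.x,P)).round())
E
```

```text
chute [584.53 181.92  -0.08] 
 [[-0.14 -0.56]
 [ 0.66 -1.38]
 [-0.66 -0.  ]
 [ 0.65  0.04]
 [-0.59 -0.48]
 [ 0.46  0.55]
 [-0.61  0.11]
 [ 0.34  1.27]]
1.57 [534.24 106.66 476.37 412.23] [505.92 191.92 503.24 292.55]
1.75 [580.37 111.9  512.22 412.05] [517.95 193.05 515.59 293.3 ]
1.9 [612.83 116.13 538.82 408.21] [526.54 194.16 524.43 293.61]
pad top centre [[ 678.88 -139.53  155.  ]] [[239.03  -5.78]] [[416.02 164.97]]
top: rim [[415. 196.]
 [411. 276.]
 [468. 280.]
 [470. 201.]] chute [[259. 256.]
 [283. 258.]
 [262. 222.]
 [285. 224.]
 [262. 214.]
 [285. 216.]
 [262. 206.]
 [285. 208.]]
```

```bash
cat >> h.py <<'E'
d=np.load("poses.npz") if __import__("os").path.exists("poses.npz") else None
if d is not None:
    ch,kp=d["ch"],d["kp"]
    def fr(p,x,y,z):
        c,s=np.cos(p[2]),np.sin(p[2]); return np.array([p[0]+c*x-s*y,p[1]+s*x+c*y,z])
    YC=PI+ch[2]; YK=kp[2]+1.5*PI
def st(*t):
    s=bot.get_state(); print(*t,"t%.1f"%s["time"],"w%.1f"%s["gripper_width"],"F",s["wrist_force"],"p",s["tcp_pos"])
def L(p,yaw=None,feed=200,sf=None): return bot.move_l(list(p),None if yaw is None else down(yaw),feed=feed,stop_force=sf)
GX=-19
def draw():
    "pinch bottom rusk, draw it out and lift"
    L(fr(ch,GX,0,290),YC,300); bot.grip(72)
    L(fr(ch,GX,0,214)); print("touch",L(fr(ch,GX,0,194),feed=50,sf=8)); st("down")
    bot.grip(50,40); st("grip")
    L(fr(ch,GX-72,0,bot.get_state()["tcp_pos"][2]),feed=70); bot.wait(.5); st("drawn")
    L(fr(ch,GX-74,0,310),feed=150); st("lifted")
def place_rusk(y,layer):
    L(fr(kp,0,y+GX,310),YK,300); st("over")
    z=178+20*layer
    L(fr(kp,0,y+GX,z+15)); print("touch",L(fr(kp,0,y+GX,z-2),feed=40,sf=4)); st("low")
    bot.grip(70); L(fr(kp,0,y+GX,300),feed=250); st("up")
E
python3 - <<'E'
from h import *
print(ch,kp)
for p,y in ((fr(ch,GX,0,290),YC),(fr(ch,GX,0,194),YC),(fr(ch,GX-74,0,310),YC),(fr(kp,0,-81,178),YK),(fr(kp,0,60,178),YK),(fr(kp,0,60,300),YK)):
    for o in (0,-PI): print(p,bot.ik(list(p),down(y+o)))
E
```

```text
[584.53 181.92  -0.08] [ 515.98 -227.82   -1.65]
[565.6  183.51 290.  ] [ 0.37  0.95 -1.18  1.73  0.96  1.17  0.38]
[565.6  183.51 290.  ] [ 0.09  0.69 -0.68  1.74  0.54  0.9  -2.47]
[565.6  183.51 194.  ] [ 0.32  1.06 -1.08  1.76  1.09  1.05  0.31]
[565.6  183.51 194.  ] [ 0.01  0.81 -0.56  1.77  0.61  0.73 -2.53]
[491.86 189.71 310.  ] [ 0.39  0.82 -1.2   1.89  0.88  1.08  0.31]
[491.86 189.71 310.  ] [ 0.15  0.59 -0.79  1.9   0.55  0.87 -2.58]
[ 435.26 -221.09  178.  ] [ 1.16  0.98 -1.05  2.03  1.15  0.9   0.93]
[ 435.26 -221.09  178.  ] [ 0.74  0.7  -0.45  2.05  0.6   0.52 -1.81]
[ 575.77 -232.8   178.  ] [ 0.99  1.11 -1.06  1.68  1.11  1.07  1.04]
[ 575.77 -232.8   178.  ] [ 0.67  0.86 -0.51  1.7   0.58  0.74 -1.79]
[ 575.77 -232.8   300.  ] [ 1.04  0.97 -1.19  1.65  0.96  1.21  1.12]
[ 575.77 -232.8   300.  ] [ 0.73  0.69 -0.6   1.67  0.47  0.93 -1.71]
```

```bash
python3 - <<'E'
from h import *
import pickle
bot.move_to([515,0,330],down(YC)); 
draw(); im,c=shot("wrist","g1.png")
place_rusk(-62,0)
bot.move_to(list(fr(ch,-60,0,330)),down(YC)); im2,c=shot("wrist","c1.png"); pickle.dump(c,open("cc.pkl","wb"))
st()
cv2.imwrite("pics/v4.png",np.hstack([im[:,120:520],im2[:,120:520]]))
E
```

```text
touch False
down t9.1 w72.2 F [-0.52  0.42  0.41] p [565.54 183.58 193.91]
grip t9.4 w55.6 F [-1.01  0.64  2.71] p [565.76 183.79 194.54]
drawn t11.0 w55.3 F [-1.63  0.31  4.1 ] p [493.54 189.71 194.44]
lifted t11.9 w55.2 F [ 0.07 -0.65 -1.3 ] p [491.66 189.24 309.11]
over t13.5 w54.9 F [-0.27  0.79 -0.91] p [ 435.45 -219.68  310.12]
touch True
low t14.7 w54.7 F [-1.47 -0.06  7.15] p [ 435.25 -221.29  176.57]
up t15.7 w69.9 F [0.12 0.81 0.04] p [ 434.93 -221.28  299.8 ]
t17.2 w70.1 F [-0.24  0.31 -0.05] p [525.27 185.3  329.48]
```

View pics/v4.png

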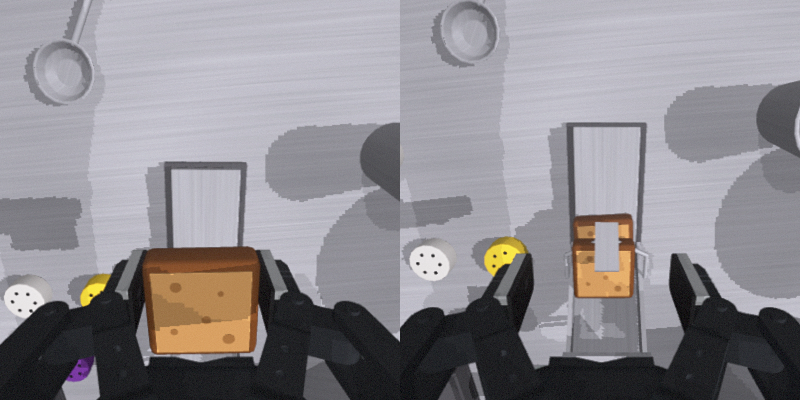

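```bash
python3 - <<'E'
from h import *
import pickle
for y in (0,62):
    draw()
    s=bot.get_state()["gripper_width"]
    if s<52: print("LOST"); break
    place_rusk(y,0)
bot.move_to([515,60,420],down(PI)); im,c=shot("wrist","p1.png"); pickle.dump(c,open("cp.pkl","wb"))
im2,_=shot("top","top1.png"); st()
cv2.imwrite("pics/v5.png",np.vstack([im,cv2.resize(im2[110:310,240:560],(640,400))])[:, :][:800])
cv2.imwrite("pics/v5.png",cv2.resize(cv2.imread("pics/v5.png"),(480,600)))
E
```

```text
touch False
down t18.9 w71.7 F [-0.27  0.04 -0.57] p [565.54 183.56 193.9 ]
grip t19.2 w55.7 F [-0.8  -0.23  3.78] p [565.84 183.8  194.61]
drawn t20.9 w55.4 F [-1.94  0.35  6.04] p [493.52 189.72 194.6 ]
lifted t21.8 w55.5 F [ 0.88 -0.36 -0.43] p [491.65 189.25 309.06]
over t23.3 w55.6 F [ 0.09  0.57 -1.15] p [ 497.11 -224.57  310.08]
touch True
low t24.5 w55.2 F [ 0.61 -0.33  1.6 ] p [ 497.06 -226.45  176.32]
up t25.4 w70.0 F [-0.85 -0.97 -0.39] p [ 496.68 -226.43  299.77]
touch False
down t28.2 w71.9 F [-0.63 -0.01  0.06] p [565.54 183.54 193.88]
grip t28.5 w55.2 F [-0.6  -0.55  2.81] p [565.79 183.75 194.49]
drawn t30.2 w55.4 F [-1.08  0.51  3.21] p [493.9  189.56 194.44]
lifted t31.1 w55.2 F [ 0.16 -1.16 -1.02] p [491.65 189.25 309.08]
over t32.7 w55.2 F [-0.19  0.74 -0.89] p [ 558.76 -229.65  310.04]
touch True
low t33.9 w55.5 F [-1.16  0.16  5.72] p [ 558.78 -231.59  176.47]
up t34.8 w69.7 F [-0.32 -0.39 -1.9 ] p [ 558.5  -231.53  299.82]
t36.1 w70.0 F [-0.17  0.74 -0.28] p [515.52  58.11 419.1 ]
```

View pics/v5.png

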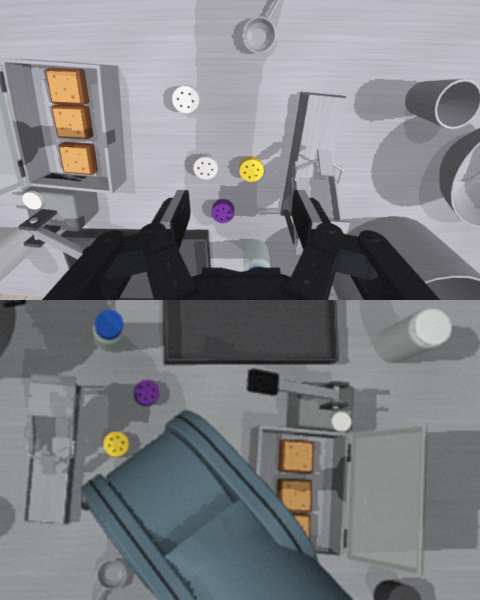

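```bash
cat >> h.py <<'E'
def find_pucks(im,c):
    m=((im.min(2)>218)*255).astype(np.uint8); m=cv2.morphologyEx(m,cv2.MORPH_CLOSE,np.ones((5,5)))
    out=[]
    for k in cv2.findContours(m,cv2.RETR_EXTERNAL,cv2.CHAIN_APPROX_NONE)[0]:
        if cv2.contourArea(k)<200: continue
        k=cv2.convexHull(k); (u,v),r=cv2.minEnclosingCircle(k)
        Q=unproj(c,k.reshape(-1,2)+.5,np.full(len(k),20.)); lo,hi=Q.min(0),Q.max(0)
        out.append((*((lo+hi)/2)[:2],*(hi-lo)[:2],u,v))
    return np.array(out)
E
python3 - <<'E'
from h import *
import pickle
print(find_pucks(cv2.imread("pics/p1.png"),pickle.load(open("cp.pkl","rb"))))
im=cv2.imread("pics/p1.png"); print(im[132,236:258].min(1), im[132,200:210].min(1))
E
```

```text
[[ 666.3  -349.39   35.46   37.81   42.5   267.  ]
 [ 595.74   -4.89   40.4    40.13  273.78  223.81]
 [ 476.32  -31.35   41.53   41.6   246.71  132.37]]
[ 96  81 157 244 244 242 242 243 242 243 242 242 242 242 244 243 243 240
 231 230 229 230] [197 197 195 196 197 194 193 195 196 197]
```

```bash
cat >> h.py <<'E'
def pick_puck(guess):
    g=np.array(guess,float)
    bot.move_to([g[0]+10,g[1],320],down(PI)); bot.grip(64)
    im,c=shot("wrist","pk%d.png"%int(bot.get_state()["time"]*10)); f=find_pucks(im,c)
    e=np.linalg.norm(f[:,:2]-g,axis=1); print(f,e)
    ok=(e<90)&(abs(f[:,2:4]-42)<6).all(1); f=f[ok][np.argmin(e[ok])]
    L([f[0],f[1],200],PI,250); print("touch",L([f[0],f[1],174],feed=60,sf=8)); st()
    bot.grip(38,40); st("grip"); L([f[0],f[1],310],feed=200); st("lift")
def place_puck(y):
    L(fr(kp,0,y,310),YK,300); st("over")
    L(fr(kp,0,y,218)); print("touch",L(fr(kp,0,y,199),feed=40,sf=3)); st("low")
    bot.grip(60); L(fr(kp,0,y,300),feed=250); st("up")
E
python3 - <<'E'
from h import *
pick_puck((476.5,-32)); 
if bot.get_state()["gripper_width"]>40: place_puck(-62)
pick_puck((595.5,-6)); 
if bot.get_state()["gripper_width"]>40: place_puck(0)
bot.move_to([515,60,420],down(PI)); im,c=shot("wrist","p2.png"); st()
cv2.imwrite("pics/v6.png",im)
E
```

```text
[[ 688.57 -354.04   38.06   39.78   52.    346.5 ]
 [ 595.56   -4.93   39.87   41.08  345.43  285.31]
 [ 476.07  -31.17   40.77   40.58  320.99  174.5 ]] [385.59 122.1    0.93]
touch False
t38.3 w64.1 F [-1.34  0.03 -0.49] p [476.02 -31.06 173.86]
grip t38.6 w42.4 F [-0.8   0.09  5.47] p [476.21 -31.08 174.48]
lift t39.4 w42.2 F [-0.29  0.12 -0.66] p [475.58 -31.48 309.07]
over t40.2 w42.6 F [-0.06  0.25  0.54] p [ 454.06 -221.55  309.32]
touch True
low t41.3 w42.8 F [-1.07 -0.06  8.3 ] p [ 454.24 -222.83  200.49]
up t42.1 w59.9 F [-0.54  0.12 -1.01] p [ 454.01 -222.87  300.26]
[[ 595.55   -4.97   42.65   42.19  324.69  177.46]
 [ 511.22  214.5    78.66   22.44  585.5    83.  ]
 [ 457.06 -247.47   26.37   49.14   27.      7.87]] [  1.03 236.05 278.34]
touch False
t44.7 w63.8 F [-0.29  0.17  0.66] p [595.54  -4.85 173.86]
grip t45.0 w42.8 F [-0.37 -0.22  2.26] p [595.87  -4.81 174.6 ]
lift t45.8 w42.1 F [-0.44  0.   -1.35] p [594.99  -5.37 308.81]
over t46.8 w42.6 F [ 0.32  1.05 -0.59] p [ 516.48 -225.77  309.87]
touch True
low t47.8 w42.5 F [-1.77  0.86  6.03] p [ 516.05 -228.02  200.54]
up t48.7 w59.7 F [-0.43 -0.63 -0.6 ] p [ 515.87 -227.98  300.5 ]
t49.9 w60.0 F [0.29 0.57 0.45] p [515.38  57.9  419.  ]
```

View pics/v6.png

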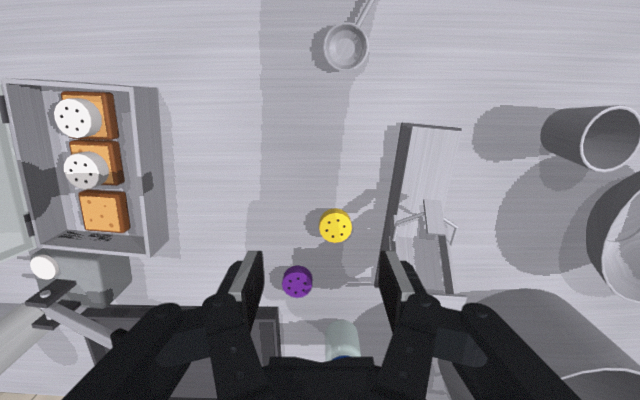

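```bash
python3 - <<'E'
from h import *
bot.grip(0)
def tip(cx,z): return list(fr(kp,cx,0,173+z))
path=[]
for th in np.linspace(1.95,0.0,22):
    if th>PI/2: path.append((75-150*np.cos(th)+9*np.sin(th)+15, 53+150*np.sin(th)+9*np.cos(th)-15))
    else: path.append((75-135*np.cos(th)+9*np.sin(th)+15, 53+135*np.sin(th)+9*np.cos(th)))
for p in [(190,245),(190,path[0][1])]+path:
    if bot.ik(tip(*p),down(YK)) is None: print("no ik",p)
L(tip(0,245),YK,250); L(tip(190,245),feed=250); L(tip(190,path[0][1]),feed=150)
st("behind")
for i,p in enumerate(path):
    L(tip(*p),feed=90)
    if i%3==0: st("%.0f %.0f"%p)
print("press",L(tip(path[-1][0],57),feed=25,sf=15)); st("pressed")
L(tip(path[-1][0],150)); im,_=shot("wrist","lid.png"); im2,_=shot("scene","lids.png"); st()
cv2.imwrite("pics/v7.png",np.hstack([cv2.resize(im,(480,300)),cv2.resize(im2[90:250,150:406],(480,300))])[:,:800] if 0 else np.vstack([cv2.resize(im,(480,300)),cv2.resize(im2[90:250,150:406],(480,300))]))
E
```

```text
behind t53.4 w-0.0 F [ 0.32 -0.43  0.82] p [ 500.75 -416.68  347.82]
154 174 t53.9 w-0.0 F [-0.01  0.71  0.1 ] p [ 503.29 -380.92  347.28]
114 186 t54.8 w0.0 F [-0.42  0.72  0.63] p [ 506.66 -340.84  359.49]
75 187 t55.7 w0.2 F [-0.17 -0.61  0.7 ] p [ 509.87 -301.86  360.46]
39 178 t56.6 w-0.1 F [ 0.3  -0.17 -0.28] p [ 512.8  -265.64  351.01]
6 159 t57.5 w0.0 F [-0.19 -0.05 -0.09] p [ 515.4  -233.49  331.97]
-20 132 t58.4 w0.2 F [-0.68 -0.38 -0.04] p [ 517.49 -207.69  304.67]
-37 99 t59.2 w-0.1 F [-0.18 -0.6   0.5 ] p [ 518.82 -190.28  271.13]
-45 62 t60.1 w0.1 F [-0.63  0.49 -0.18] p [ 519.42 -182.85  234.3 ]
press True
pressed t60.3 w0.3 F [-2.46  0.75 11.06] p [ 520.11 -182.8   232.46]
t61.0 w-0.3 F [-0.67  0.35 -0.28] p [ 518.98 -183.1   321.39]
```

View pics/v7.png

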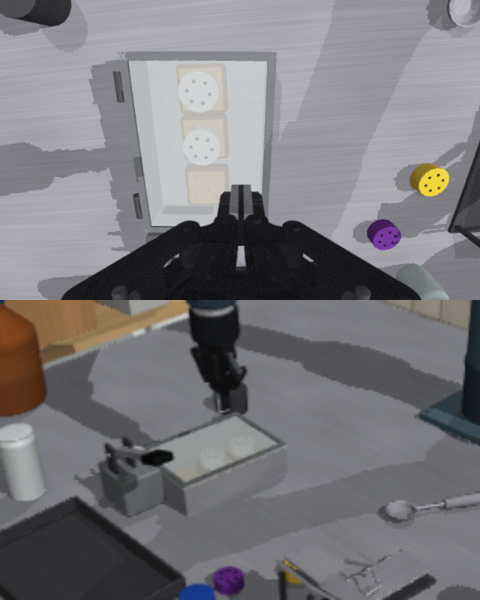

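```bash
python3 - <<'E'
from h import *
def tip(z,x=-105): return list(fr(kp,x,155,173+z))
L(tip(215),YK,200); L(tip(168),feed=150); st("above")
for k in range(3):
    print("stop",L(tip(69),feed=70,sf=18)); bot.wait(.25); st("down")
    L(tip(168),feed=120); bot.wait(1.0)
L(tip(260),feed=200); L(list(fr(kp,-170,60,440)),YK,200); bot.wait(.3)
im,c=shot("wrist","e.png"); im2,_=shot("scene","es.png"); st()
cv2.imwrite("pics/v8.png",np.vstack([cv2.resize(im,(480,300)),cv2.resize(im2[90:250,150:406],(480,300))]))
E
```

```text
above t62.5 w0.2 F [ 0.34  0.44 -1.18] p [ 678.89 -136.43  340.89]
stop True
down t64.0 w0.3 F [-3.02 -0.03  9.63] p [ 679.36 -136.92  248.02]
stop True
down t67.4 w-0.4 F [-3.09 -0.34  9.63] p [ 679.37 -136.96  248.05]
stop True
down t70.8 w0.4 F [-3.77  0.54 10.09] p [ 679.37 -136.97  248.03]
t74.5 w0.1 F [0.28 0.21 0.12] p [590.12 -63.62 439.85]
```

View pics/v8.png

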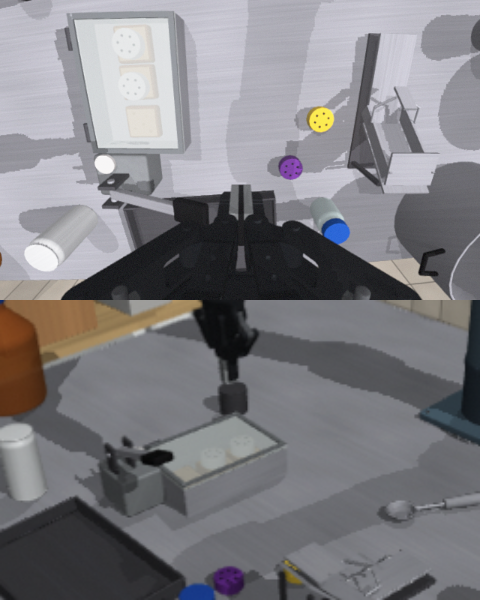

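```bash
python3 -c "
from h import *
close_job(); st()"
```

```text
the job is handed in; nothing more can be done
the job is handed in; nothing more can be done
```

I finished the task and handed it in. The simulated clock stood at 74.5 s of the 210 s allowed, and no verdict is reported.

- **Rusks:** The chute held three. I drew each one out and laid it flat on the box floor in its own place, so none are stacked on each other. The later pictures show all three in the box and the chute empty.
- **Absorbers:** Both white pucks are in the box, each resting on a rusk. I left the yellow and purple look-alikes alone. The white knob on the pump housing has no holes and sits above the bench, so I took it as part of the pump.
- **Lid:** I pushed it over from behind and pressed it down. Contact came about 60 mm above the table with over 10 N of force, against 62 mm expected for a shut lid, and the pictures show it closed.
- **Pump:** Each of the three strokes stopped at a tip height of 75 mm, which fits the lower stop once the slope of the pad is allowed for. After the last stroke the lever is back up and the arm is clear of everything.

No grip slipped, I saw no puck knocked aside, and none of the checks failed. I judged the lid and lever from contact heights and pictures, since their joint angles can't be read directly.

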